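# Hold a battery pack in the bench tester's hatch

## Task

Test the blue battery pack: first slide the yellow shutter of the bench tester fully open, then lift the blue pack out of the grey dock and pass it upright, bottom end first, down through the hatch, gently pushing the sprung contact pad inside down until the white line round the pack is level with the tester's metal lid. The pad springs back, so finish while still gripping the pack and holding it there: do not let go. Leave the orange pack, the two wheels and the drinks can where they are.

Things in the scene. Friction and masses are not known exactly. Their poses are not given: they have to be found in the camera images.
- tester: Bench battery tester, fixed: black box with an aluminium lid, 150 (x) x 180 (y) x 75 mm high, lid top flat at z = 75. Origin: centre of its underside; z up, turned about the vertical. Two steel rails 5 mm high stand on the lid along y, their centre lines 36 mm either side of the hatch's centre line and 4 mm wide.
- hatch (a point): Centre of the hatch, at the level of the lid's top: 40 mm from the tester's middle towards its -y, on its centre line in x. The hatch is a rectangular hole 27 mm (tester x) by 49 mm (tester y) through the 12 mm lid, with a 3 mm bevel round its mouth; its axes are the tester's. It fits a pack with 2 mm clearance (1 mm each side), the pack's width along the tester's y. Inside, 39 mm below the lid's top, lies the top of the sprung copper contact pad.
- shutter (a joint): Sliding shutter over the hatch, in m: 0 = closed, 0.066 = fully open; it moves along the tester's +y, drags with 1.5 N and stays where it is left. Yellow plate 66 (x) x 60 (y) x 4 mm, just above the lid, centred on the hatch when closed. It starts closed or up to 20 mm open. The hatch is clear from 0.060 on.
- shutter_grip (a point): Top centre of the shutter's black grip, which moves with the shutter: a block 36 mm (tester x) by 14 mm (tester y, the sliding direction), standing 28 mm high above the yellow plate; this point is 32.5 mm above the lid's top.
- pad (a joint): Sprung contact pad under the hatch, in m: 0 = up, 0.012 = bottomed out; positive is down. It starts to move at about 4 N, and takes about 6 N at 0.006, which is where the white line of the pack is level with the lid. A pack's own weight does not move it.
- dock: Fixed grey plastic dock, 75 (x) x 190 (y) x 25 mm high, with two pockets 15 mm deep (pocket floor 10 mm above the bench) 50 mm either side of its middle in its y; each is 4 mm wider and longer than a pack (2 mm each side). Origin: centre of its underside.
- blue_pack: The blue hard-case battery pack to test, standing in one of the dock's pockets: an upright box 25 (its x) x 47 (its y) x 96 mm high (its z), 110 to 210 g, with a black top band and a white line 45 mm above its bottom. Origin: centre of its bottom face. Either way round fits. Grip it across its 25 mm near the top, with the fingertips no lower than 40 mm under its top, so that they stay above the lid and its rails.
- orange_pack: Orange pack of the same shape and size in the dock's other pocket; leave it standing. Origin: centre of its bottom face.
- wheel_a: Model-car wheel lying flat, black tyre and white disc, 64 mm across, 26 mm high; leave it. Origin: centre of its underside.
- wheel_b: A second wheel just like it; leave it. Origin: centre of its underside.
- drink_can: Plain green drinks can, 54 mm across, 115 mm high, upright; leave it. Origin: centre of its underside.
Things that resemble listed ones, but are neither listed nor needed, are in the scene too. There is more than one size of the orange_pack; the job needs the middle-sized.

How it is judged:
By the outcome, as a careful person would: the job done as asked, in the order asked, and still so for the second after the job is handed in, while the arm keeps its last pose, push and grip.
It also fails if it takes over 51 s, if anything falls off the work surface, if the arm or the gripper's body presses on something with over 40 N, if the wrist force passes 120 N, or if a joint passes its speed limit or range.

## Robot

A 7-joint arm with a two-finger parallel gripper is mounted at the origin on the work surface. World frame = base frame: x ahead of the robot, y to its left, z up, the work surface at z = 0. Lengths are in m, angles in rad, forces in N, time in s.
With the tool pointing down it reaches from about 0.4 to 0.85 m from the base axis. Payload 10.4 kg.
Tool frame: the origin (TCP) lies between the finger pads; the fingertips stand 17 mm ahead of it and the grasp point (between the pads) lies 2 mm behind it; x points along the fingers, y is the direction in which the jaws open and shut, and the axes are right-handed (so a half turn about x gives the same grasp; the last joint's range is limited). The gripper opens to 87 mm and grips with 3 to 60 N. Pads are 19 mm wide; open, the fingers measure 117 mm over their backs; the gripper's body (75 mm by 190 mm) begins 51 mm behind the grasp point.
Start: joints at [1.147, 0.332, -0.065, 1.46, 0.022, 1.35, -0.088], TCP at [0.244, -0.575, 0.24] pointing down, gripper open.
Joint ranges: [-2.6, 2.6], [-0.5, 2.12], [-1.47, 1.34], [0.16, 2.42], [-1.27, 4.41], [0.06, 2.06], [-2.6, 2.6]. Speed limits (rad/s): [2.22, 2.22, 2.79, 2.79, 3.14, 3.14, 3.14].

## Interface

Orientations are given as a unit quaternion [x, y, z, w].
In Python, from bench import r, optics, close_job gives the robot as it stands.
- The arm moves only by the shell command python3 -m inch 'ROWS' [OPENING] [FORCE]. ROWS is JSON, a list of rows, each an object with "translation": the shift along the tool's x, y, z in cm, a list of three; "spin": the turn about the tool's x in degrees. In form: [{"translation": [tx, ty, tz], "spin": spin}, ...]. A call has 1 to 20 rows; each row shifts and turns the pose as measured when the row begins, along the tool's axes as they then stand; what a row does not reach is not made up. A row lasts 1/8 s, in which the tool goes at most 62.5 mm and 10.7 degrees, less where a joint would pass 70% of its speed; a pose out of reach is approached as far as the arm can. A call is refused whole if a number of a shift passes 6.25 or a number of a turn 10.7, either way. A call with a gripper value outside its range is refused whole. OPENING is the closure, from 0 (fully open) to 1 (shut), set as the call begins (- or left out, the last holds). The fingers move at their own pace and stop on an object; FORCE is the grip in N (left out, the last holds). Time passes only in rows, so rows that do not move let the fingers close. It gives the time, the measured TCP pose, the force and the opening at its end, in the units of the state.
- r.read_state(): the state, without advancing time (a new reading comes with each control period).
- optics.camera(name): name is "side" or "top" or "wrist"; returns the picture (480x640x3 uint8, red, green, blue); there is no depth.
- optics.camera_model(name): a dict with "camera_matrix" (3x3 intrinsics, pixels), "world_from_camera" (4x4, takes a point from camera to world coordinates); the wrist camera has in their place "tool_from_camera" (4x4, takes a point from camera to tool coordinates, whose origin is the TCP and whose axes are the tool frame's). Camera axes: x right, y down, z forward; pixel columns grow to the right and rows downward; lengths in m; the calibration is good to about 2 mm. A picture is of the moment at which its call begins: read the wrist's pose just before it. camera_model takes no time and is no camera call.
- close_job(): hands the job in, once; it reports no verdict.
The state is a dict: "time": time; "joint_positions": joint angles; "joint_vel": joint speeds; "joint_torque": joint torques, N m; "ee_pos": TCP position; "eef_rot": TCP orientation; "ft_force": force on the tool from outside, world axes, zero at the start; "torque": the same for the moment, N m; "width": finger opening in m.
Only numpy, scipy, OpenCV 4.12 (cv2) and the standard library are available. Lean on these libraries where they do the work, as an engineer would, in place of code of your own. Each camera call takes 0.05 s, during which the arm holds its last target.

## Working session

There is one attempt and no reset: what is moved stays moved. The work goes in short steps, Python scripts to look and compute and a shell command to move; the robot and the scene stay as the last step left them, time stands still between calls to the robot, and variables do not carry over. Pictures are saved under pics/ and viewed, and the job is handed in when it is done.

```bash
ls; mkdir -p pics
python3 - <<'E'
from bench import r, optics
import cv2,numpy as np
print(r.read_state())
for n in ["side","top","wrist"]:
    im=optics.camera(n); cv2.imwrite(f"pics/{n}0.png",im[:,:,::-1]); m=optics.camera_model(n)
    print(n,{k:np.round(v,4).tolist() for k,v in m.items()})
E
```

```text
pics
{'time': 0.0, 'joint_positions': array([ 1.14737705,  0.33286958, -0.06472216,  1.46094652,  0.02158478,
        1.3499006 , -0.08853249]), 'joint_vel': array([-5.14085291e-04,  6.38627242e-05, -2.41674433e-05,  3.61089540e-04,
        1.37581246e-03, -3.38747411e-04, -1.26989163e-03]), 'joint_torque': array([-1.22601279e-03, -6.23254609e+01,  2.44020304e-02, -3.89887762e+01,
       -6.12343848e-02,  3.99751193e-02,  1.60019727e-04]), 'ee_pos': array([ 0.2437266 , -0.57511995,  0.23875292]), 'eef_rot': array([-0.69283746, -0.1412582 ,  0.69306954, -0.14027464]), 'ft_force': array([ 0.41671221,  0.44231598, -0.41573658]), 'torque': array([-0.02886414, -0.02081347, -0.00128043]), 'width': 0.08702098162099396}
side {'camera_matrix': [[608.7424, 0.0, 319.2586], [0.0, 608.7424, 239.0628], [0.0, 0.0, 1.0]], 'world_from_camera': [[-0.9884, -0.0872, 0.124, 0.4697], [-0.1516, 0.5901, -0.7929, 0.8008], [-0.004, -0.8026, -0.5965, 0.6956], [0.0, 0.0, 0.0, 1.0]]}
top {'camera_matrix': [[469.5876, 0.0, 315.3572], [0.0, 469.5876, 238.2437], [0.0, 0.0, 1.0]], 'world_from_camera': [[-0.0043, -0.9971, 0.0756, 0.5254], [-0.9998, 0.0058, 0.0185, 0.0186], [-0.0189, -0.0755, -0.997, 0.9565], [0.0, 0.0, 0.0, 1.0]]}
wrist {'camera_matrix': [[379.2296, 0.0, 320.1502], [0.0, 379.2296, 232.2124], [0.0, 0.0, 1.0]], 'tool_from_camera': [[-0.001, -0.2753, 0.9614, -0.145], [1.0, -0.0006, 0.0009, 0.001], [0.0003, 0.9614, 0.2753, -0.0755], [0.0, 0.0, 0.0, 1.0]]}
```

View pics/top0.png

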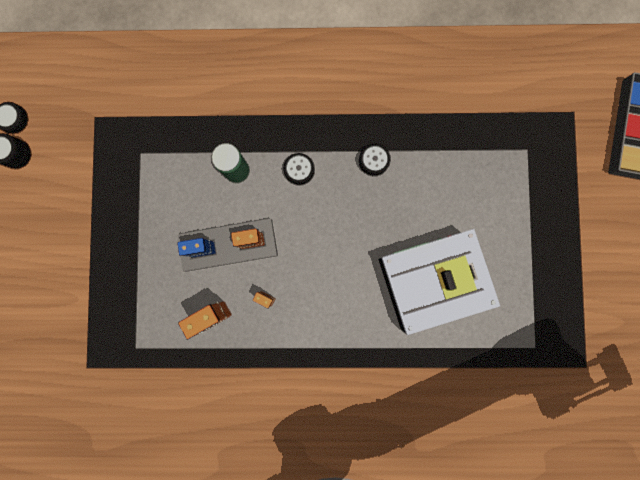

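View pics/side0.png

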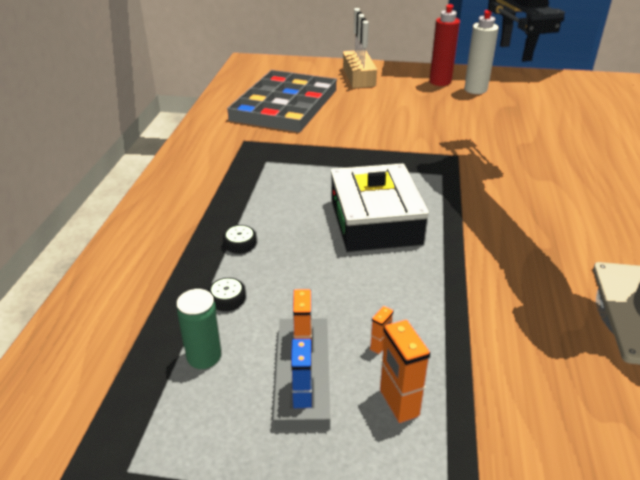

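View pics/wrist0.png

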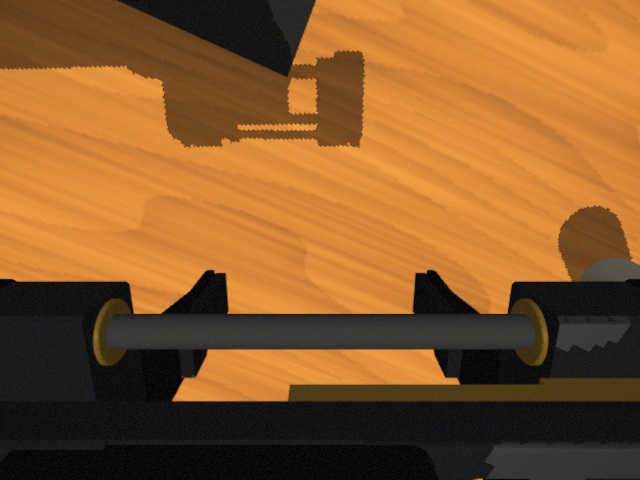

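Run:
```python
import cv2
t=cv2.imread("pics/top0.png");s=cv2.imread("pics/side0.png")
cv2.imwrite("pics/c1.png",cv2.resize(t[220:345,360:510],None,fx=5,fy=4.8,interpolation=cv2.INTER_CUBIC)[:600,:800])
cv2.imwrite("pics/c2.png",cv2.resize(t[205:285,165:285],None,fx=6,fy=6,interpolation=cv2.INTER_CUBIC))
cv2.imwrite("pics/c3.png",cv2.resize(s[150:260,310:450],None,fx=5,fy=5,interpolation=cv2.INTER_CUBIC))
cv2.imwrite("pics/c4.png",cv2.resize(s[280:440,250:350],None,fx=3.7,fy=3.7,interpolation=cv2.INTER_CUBIC))
```

```text
(no output)
```

View pics/c1.png

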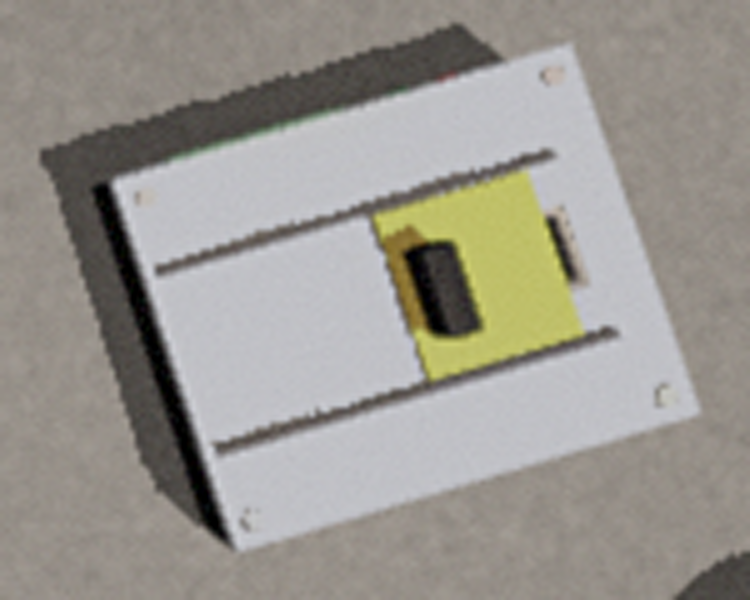

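View pics/c2.png

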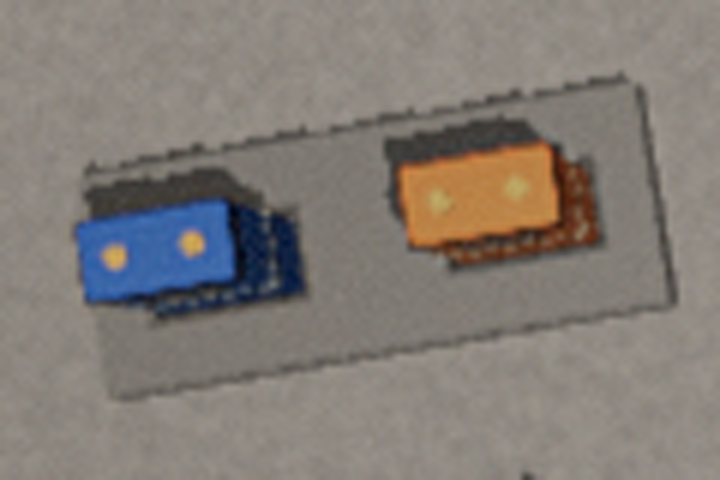

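View pics/c3.png

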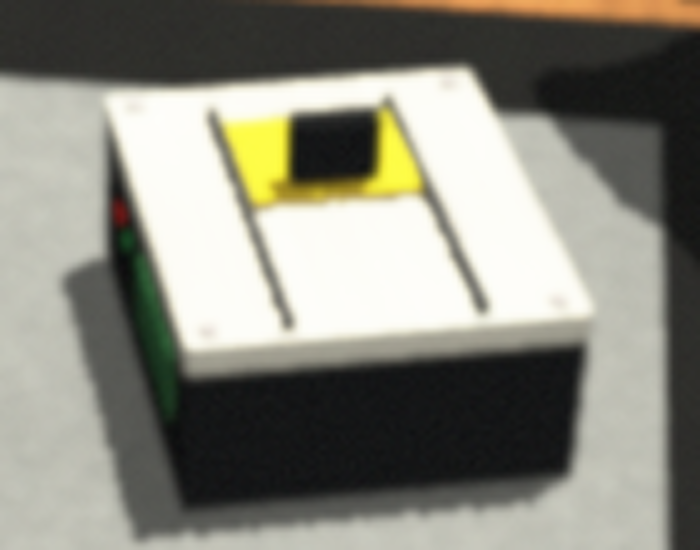

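View pics/c4.png

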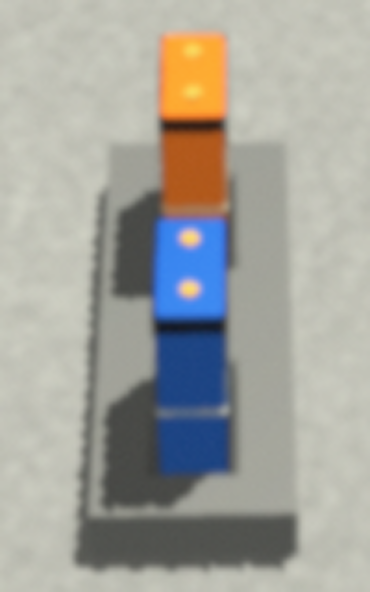

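```bash
cat > h.py <<'E'
import numpy as np,cv2
from bench import r,optics
from scipy.spatial.transform import Rotation as R
def cam(n,st=None):
    m=optics.camera_model(n);K=np.array(m["camera_matrix"])
    if n=="wrist":
        T=np.eye(4);T[:3,:3]=R.from_quat(st["eef_rot"]).as_matrix();T[:3,3]=st["ee_pos"]
        return K,T@np.array(m["tool_from_camera"])
    return K,np.array(m["world_from_camera"])
def ray(K,T,uv,z):
    uv=np.atleast_2d(uv).astype(float)
    d=np.c_[uv,np.ones(len(uv))]@np.linalg.inv(K).T@T[:3,:3].T
    o=T[:3,3];return o+d*((z-o[2])/d[:,2])[:,None]
def proj(K,T,P):
    P=np.atleast_2d(P);c=(P-T[:3,3])@T[:3,:3];q=c@K.T;return q[:,:2]/q[:,2:]
def rect(pts):
    (c,s,a)=cv2.minAreaRect((pts[:,:2]*1000).astype(np.float32));b=cv2.boxPoints((c,s,a))
    e=b[1]-b[0];f=b[2]-b[1]; l=e if np.linalg.norm(e)>np.linalg.norm(f) else f
    return np.round(c,1),np.round(sorted(s),1),round(np.degrees(np.arctan2(l[1],l[0]))%180,1)
def big(mask,roi=None):
    if roi: 
        m=np.zeros_like(mask);x0,y0,x1,y1=roi;m[y0:y1,x0:x1]=mask[y0:y1,x0:x1];mask=m
    c,_=cv2.findContours(mask,cv2.RETR_EXTERNAL,cv2.CHAIN_APPROX_NONE)
    return max(c,key=cv2.contourArea)[:,0,:]
E
python3 - <<'E'
from h import *
im=cv2.imread("pics/top0.png").astype(int);K,T=cam("top");b,g,rr=im[...,0],im[...,1],im[...,2]
def go(n,m,roi,z):
    c=big((m*255).astype(np.uint8),roi);print(n,len(c),rect(ray(K,T,c,z)))
go("lid",((im.min(2)>165)|((rr>150)&(g>150)&(b<120))),(365,220,510,345),.075)
go("yellow",(rr>150)&(g>150)&(b<120),(365,220,510,345),.0795)
go("blue",(b>150)&(rr<110),(165,205,240,285),.106)
go("orange",(rr>190)&(b<120)&(g>90),(225,205,285,285),.106)
go("grip",(im.max(2)<70),(436,262,460,295),.1075)
hsvdock=None
go("hatch",(im.max(2)<110),(467,260,478,282),.075)
K2,T2=cam("side");im=cv2.imread("pics/side0.png").astype(int);b,g,rr=im[...,0],im[...,1],im[...,2]
for n,m,roi,z in [("lid s",((im.min(2)>190)|((rr>150)&(g>150)&(b<120))),(325,160,430,225),.075),("blue s",(b>180)&(rr<110),(280,330,320,370),.106),("orange s",(rr>220)&(b<120)&(g>120),(280,285,320,325),.106)]:
    c=big((m*255).astype(np.uint8),roi);print(n,len(c),rect(ray(K2,T2,c,z)))
E
```

```text
lid 335 (array([ 510.8, -198. ]), array([150.6, 179.8]), np.float32(107.0))
yellow 153 (array([ 518.9, -223.8]), array([59.7, 66.4]), np.float32(17.0))
blue 68 (array([576.2, 262.3]), array([22.9, 45. ]), np.float32(99.1))
orange 21 (array([594.1, 185.1]), array([ 6.9, 15.6]), np.float32(159.8))
grip 50 (array([ 513.7, -202.5]), array([17.1, 34.6]), np.float32(15.9))
hatch 27 (array([ 528.6, -255.9]), array([ 3.5, 25.6]), np.float32(16.8))
lid s 250 (array([ 513.3, -198.8]), array([155. , 186.3]), np.float32(107.1))
blue s 83 (array([578.6, 263.3]), array([23.6, 45.7]), np.float32(99.4))
orange s 71 (array([595.2, 165.9]), array([24.5, 44.6]), np.float32(99.4))
```

```bash
cat >> h.py <<'E'
def plan(xyz=None,jaw=None):
    s=r.read_state();M=R.from_quat(s["eef_rot"]).as_matrix()
    print("tcp",np.round(s["ee_pos"],4),"xax",np.round(M[:,0],3),"jaw",round(np.degrees(np.arctan2(M[1,1],M[0,1])),2),"w",round(s["width"],4),"F",np.round(s["ft_force"],1),"t",round(s["time"],2))
    if jaw is not None:
        d=(jaw-np.degrees(np.arctan2(M[1,1],M[0,1]))+90)%180-90
        print("spin needed",round(-d,2))
    if xyz is not None: print("shift cm",np.round(M.T@(np.array(xyz)-s["ee_pos"])*100,2))
E
python3 - <<'E'
from h import *
K,T=cam("top");print(ray(K,T,[450.4,280],.1075), ray(K,T,[[198,322],[228,158]],.12))
plan([.5145,-.206,.20],17)
E
```

```text
[[ 0.51328641 -0.20724045  0.1075    ]] [[0.44118004 0.24275905 0.12      ]
 [0.73588024 0.19229922 0.12      ]]
tcp [ 0.2438 -0.5752  0.2389] xax [-0.     0.001 -1.   ] jaw -67.03 w 0.0873 F [0.4 1.  0.2] t 0.15
spin needed -84.03
shift cm [  3.92 -23.43 -39.33]
```

```bash
python3 -m inch '[{"translation":[0,0,0],"spin":-10.5},{"translation":[0,0,0],"spin":-10.5},{"translation":[0,0,0],"spin":-10.5},{"translation":[0,0,0],"spin":-10.5},{"translation":[0,0,0],"spin":-10.5},{"translation":[0,0,0],"spin":-10.5},{"translation":[0,0,0],"spin":-10.5},{"translation":[0,0,0],"spin":-10.5}]' 0; python3 -c "
from h import *
plan([.514,-.2065,.20],17)"
```

```text
time: 1.15
ee_pos: [0.2432, -0.5739, 0.2359]
eef_rot: [0.412, 0.578, -0.41, 0.573]
ft_force: [-0.7, -0.0, 1.8]
width: 0.0871
tcp [ 0.2432 -0.5739  0.2359] xax [-0.003  0.006 -1.   ] jaw 18.96 w 0.0871 F [-0.7 -0.   1.8] t 1.15
spin needed 1.96
shift cm [  3.73  37.56 -25.92]
```

```bash
python3 -m inch '[{"translation":[0.3,3.8,-2.6],"spin":2},{"translation":[0.3,3.8,-2.6],"spin":0},{"translation":[0.3,3.8,-2.6],"spin":0},{"translation":[0.3,3.8,-2.6],"spin":0},{"translation":[0.3,3.8,-2.6],"spin":0},{"translation":[0.3,3.8,-2.6],"spin":0},{"translation":[0.3,3.8,-2.6],"spin":0},{"translation":[0.3,3.8,-2.6],"spin":0},{"translation":[0.3,3.8,-2.6],"spin":0},{"translation":[0.3,3.3,-2.3],"spin":0},{"translation":[0,0,0],"spin":0}]' 0
python3 - <<'E'
from h import *
plan([.514,-.2065,.20],17)
im=optics.camera("wrist");cv2.imwrite("pics/w1.png",im[:,:,::-1])
E
```

```text
time: 2.52
ee_pos: [0.531, -0.2052, 0.2033]
eef_rot: [0.422, 0.572, -0.419, 0.565]
ft_force: [-0.5, -0.6, 0.0]
width: 0.087
tcp [ 0.531  -0.2052  0.2033] xax [-0.006  0.009 -1.   ] jaw 17.01 w 0.087 F [-0.5 -0.6  0. ] t 2.52
spin needed 0.01
shift cm [ 0.34 -1.67 -0.37]
```

View pics/w1.png

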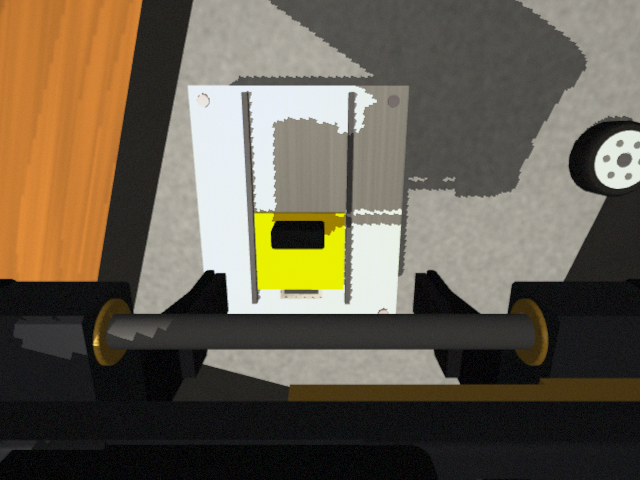

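Run:
```python
from h import *
s=r.read_state();K,T=cam("wrist",s)
print(ray(K,T,[[272,222],[324,222],[298,229]],.1075))
im=cv2.imread("pics/w1.png").astype(int);b,g,rr=im[...,0],im[...,1],im[...,2]
c=big((((rr>180)&(g>180)&(b<110))*255).astype(np.uint8),(240,200,360,300));print(rect(ray(K,T,c,.0795)))
c=big((((im.max(2)<45))*255).astype(np.uint8),(262,216,330,256));x,y,w,h=cv2.boundingRect(c);print(x,y,w,h)
cv2.imwrite("pics/w1c.png",cv2.resize(cv2.imread("pics/w1.png")[195:320,235:365],None,fx=5,fy=4.6,interpolation=cv2.INTER_CUBIC))
```

```text
[[ 0.4958598  -0.20404839  0.1075    ]
 [ 0.52850979 -0.19412118  0.1075    ]
 [ 0.51349702 -0.20365529  0.1075    ]]
(array([ 520.3, -228.2]), array([59.9, 66. ]), np.float32(16.7))
271 221 53 27
```

View pics/w1c.png

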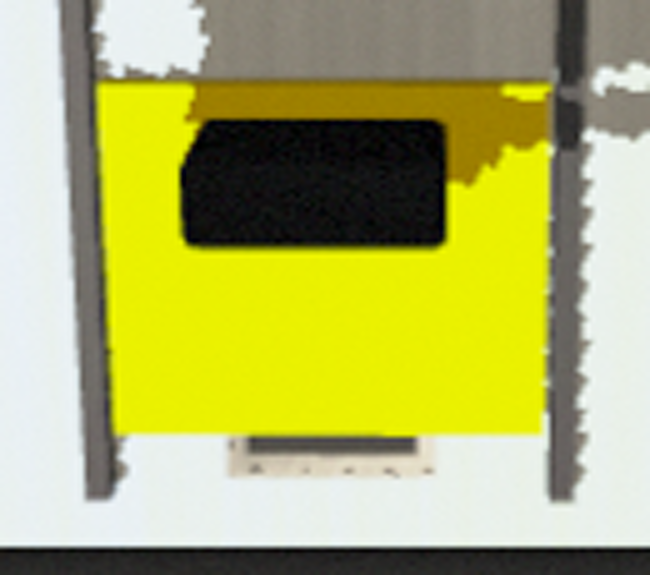

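```bash
python3 -m inch '[{"translation":[0,-1.6,0],"spin":0},{"translation":[2,0,0],"spin":0},{"translation":[2,0,0],"spin":0},{"translation":[0,0,0],"spin":0}]' 0; python3 -c "
from h import *
plan([.513,-.206,.105],17)"
```

```text
time: 3.08
ee_pos: [0.5081, -0.2189, 0.1627]
eef_rot: [0.423, 0.569, -0.424, 0.563]
ft_force: [-0.9, -0.6, -1.2]
width: 0.0871
tcp [ 0.5081 -0.2189  0.1627] xax [-0.008  0.005 -1.   ] jaw 16.33 w 0.0871 F [-0.9 -0.6 -1.2] t 3.08
spin needed -0.67
shift cm [ 5.78  0.88 -1.06]
```

```bash
python3 -m inch '[{"translation":[1.5,0.9,-1.0],"spin":-0.7},{"translation":[1.5,0,0],"spin":0},{"translation":[0,0,0],"spin":0},{"translation":[0,0,0],"spin":0}]' 0; python3 -c "
from h import *
plan([.513,-.206,.105],17)"
```

```text
time: 3.58
ee_pos: [0.5135, -0.2073, 0.1323]
eef_rot: [0.42, 0.571, -0.421, 0.566]
ft_force: [0.1, 0.7, 0.1]
width: 0.0874
tcp [ 0.5135 -0.2073  0.1323] xax [-0.007  0.004 -1.   ] jaw 16.97 w 0.0874 F [0.1 0.7 0.1] t 3.58
spin needed -0.03
shift cm [ 2.73  0.   -0.12]
```

```bash
python3 -m inch '[{"translation":[1.4,0,0],"spin":0},{"translation":[1.3,0,-0.1],"spin":0},{"translation":[0,0,0],"spin":0}]' 0;python3 - <<'E'
from h import *
plan([.513,-.206,.105],17)
for n in ["side","wrist"]: cv2.imwrite(f"pics/{n}2.png",optics.camera(n)[:,:,::-1])
cv2.imwrite("pics/s2c.png",cv2.resize(cv2.imread("pics/side2.png")[80:240,300:500],None,fx=3.7,fy=3.7))
E
```

```text
time: 3.95
ee_pos: [0.513, -0.2063, 0.1035]
eef_rot: [0.42, 0.571, -0.421, 0.566]
ft_force: [0.5, 0.3, 0.0]
width: 0.087
tcp [ 0.513  -0.2063  0.1035] xax [-0.007  0.003 -1.   ] jaw 16.96 w 0.087 F [0.5 0.3 0. ] t 3.95
spin needed -0.04
shift cm [-0.15  0.01 -0.03]
```

View pics/s2c.png

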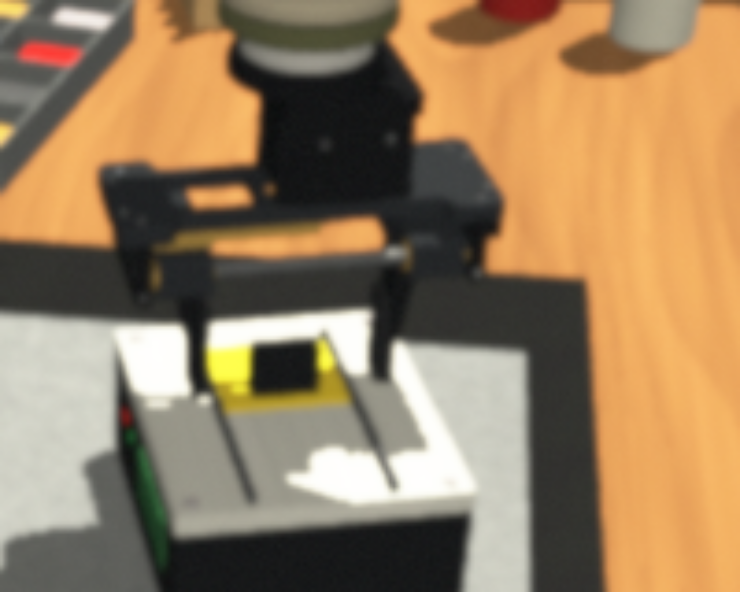

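View pics/wrist2.png

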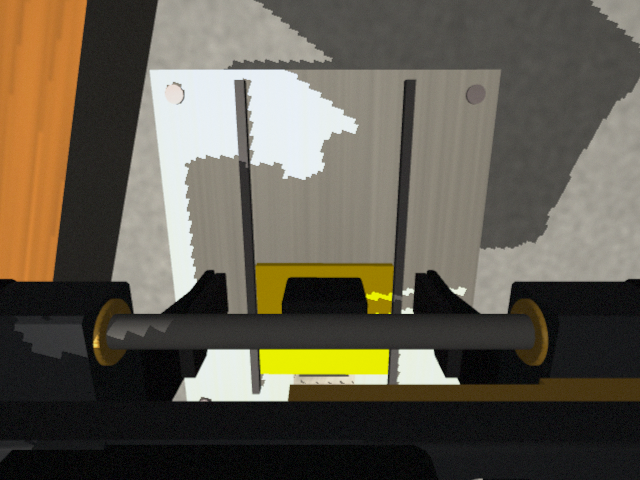

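```bash
python3 -m inch '[{"translation":[0,0,0],"spin":0},{"translation":[0,0,0],"spin":0},{"translation":[0,0,0],"spin":0},{"translation":[0,0,0],"spin":0},{"translation":[0,0,0],"spin":0}]' 1 15; python3 -c "
from h import *
plan([.513,-.206,.105],17)"
```

```text
time: 4.68
ee_pos: [0.5143, -0.2069, 0.1058]
eef_rot: [0.421, 0.57, -0.421, 0.567]
ft_force: [-1.1, -0.6, -0.1]
width: 0.0452
tcp [ 0.5143 -0.2069  0.1058] xax [-0.004  0.002 -1.   ] jaw 16.95 w 0.0452 F [-1.1 -0.6 -0.1] t 4.67
spin needed -0.05
shift cm [ 0.08 -0.1  -0.13]
```

```bash
python3 -m inch '[{"translation":[0,0,0],"spin":0},{"translation":[0,0,0],"spin":0},{"translation":[0,0,0],"spin":0}]' 1 15; python3 -c "
from h import *
plan()"
```

```text
time: 5.05
ee_pos: [0.5151, -0.2066, 0.1059]
eef_rot: [0.421, 0.569, -0.421, 0.567]
ft_force: [1.2, -0.3, -0.9]
width: 0.0361
tcp [ 0.5151 -0.2066  0.1059] xax [-0.002  0.002 -1.   ] jaw 16.96 w 0.0361 F [ 1.2 -0.3 -0.9] t 5.05
```

```bash
python3 -m inch '[{"translation":[0,0,-0.6],"spin":0},{"translation":[0,0,-0.7],"spin":0},{"translation":[0,0,-0.7],"spin":0},{"translation":[0,0,-0.7],"spin":0},{"translation":[0,0,-0.7],"spin":0},{"translation":[0,0,0],"spin":0}]'; python3 -c "
from h import *
plan()"
```

```text
time: 5.8
ee_pos: [0.5043, -0.1713, 0.1059]
eef_rot: [0.421, 0.569, -0.421, 0.567]
ft_force: [0.3, 2.0, -0.6]
width: 0.0363
tcp [ 0.5043 -0.1713  0.1059] xax [-0.002  0.002 -1.   ] jaw 16.99 w 0.0363 F [ 0.3  2.  -0.6] t 5.8
```

```bash
python3 -m inch '[{"translation":[0,0,-0.6],"spin":0},{"translation":[0,0,-0.5],"spin":0},{"translation":[0,0,-0.3],"spin":0},{"translation":[0,0,-0.2],"spin":0},{"translation":[0,0,-0.2],"spin":0},{"translation":[0,0,-0.2],"spin":0}]'; python3 -c "
from h import *
plan()"
```

```text
time: 6.55
ee_pos: [0.4994, -0.1552, 0.106]
eef_rot: [0.421, 0.567, -0.422, 0.569]
ft_force: [8.1, -9.0, -9.5]
width: 0.0358
tcp [ 0.4994 -0.1552  0.106 ] xax [ 0.002 -0.003 -1.   ] jaw 16.83 w 0.0358 F [ 8.1 -9.  -9.5] t 6.55
```

```bash
python3 -m inch '[{"translation":[0,0,0.1],"spin":0},{"translation":[0,0,0],"spin":0},{"translation":[0,0,0],"spin":0},{"translation":[0,0,0],"spin":0},{"translation":[-2,0,0],"spin":0},{"translation":[-4,0,0],"spin":0},{"translation":[-4,0,0],"spin":0},{"translation":[0,0,0],"spin":0}]' 0
python3 - <<'E'
from h import *
plan()
for n in ["top","wrist"]: cv2.imwrite(f"pics/{n}3.png",optics.camera(n)[:,:,::-1])
cv2.imwrite("pics/t3c.png",cv2.resize(cv2.imread("pics/top3.png")[220:345,360:510],None,fx=5,fy=4.8,interpolation=cv2.INTER_CUBIC))
E
```

```text
time: 7.55
ee_pos: [0.4985, -0.1547, 0.2085]
eef_rot: [0.421, 0.568, -0.422, 0.568]
ft_force: [-0.2, -0.4, -0.2]
width: 0.0868
tcp [ 0.4985 -0.1547  0.2085] xax [-0.001 -0.001 -1.   ] jaw 16.9 w 0.0868 F [-0.2 -0.4 -0.2] t 7.55
```

View pics/t3c.png

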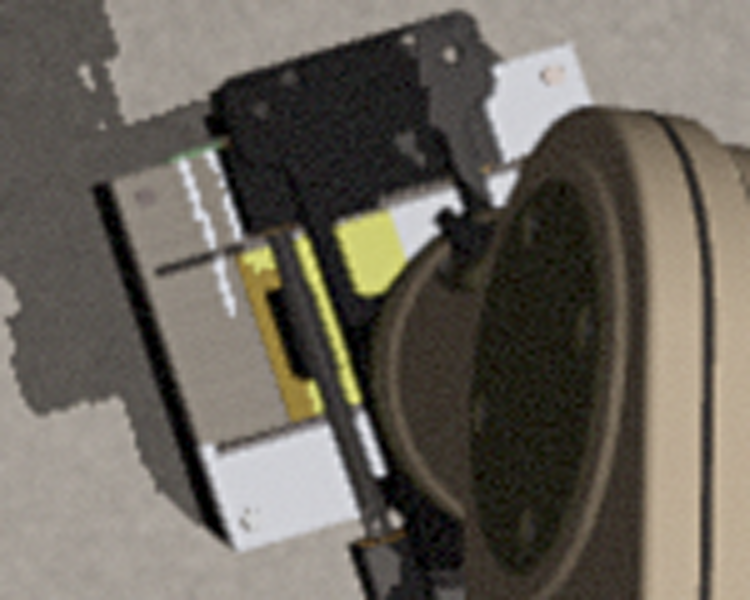

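View pics/wrist3.png

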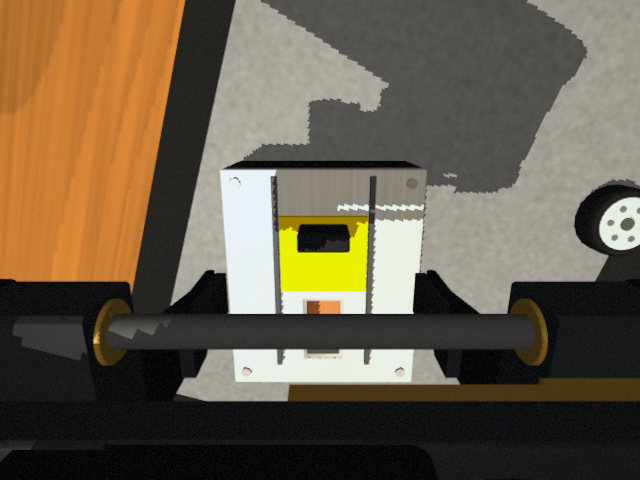

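```bash
python3 -m inch '[{"translation":[0,0.9,4],"spin":0},{"translation":[0,0,4],"spin":0},{"translation":[0,0,3],"spin":0},{"translation":[0,0,0],"spin":0},{"translation":[0,0,0],"spin":0}]' 0
python3 - <<'E'
from h import *
plan()
cv2.imwrite(f"pics/wrist4.png",optics.camera("wrist")[:,:,::-1])
E
```

```text
time: 8.28
ee_pos: [0.5361, -0.2575, 0.1978]
eef_rot: [0.419, 0.574, -0.422, 0.563]
ft_force: [0.7, 0.6, 0.5]
width: 0.0868
tcp [ 0.5361 -0.2575  0.1978] xax [-0.015  0.005 -1.   ] jaw 17.06 w 0.0868 F [0.7 0.6 0.5] t 8.28
```

View pics/wrist4.png

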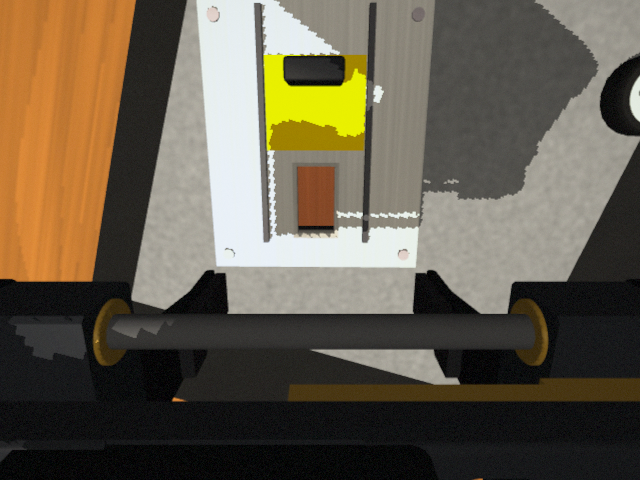

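Run:
```python
import cv2
cv2.imwrite("pics/w4c.png",cv2.resize(cv2.imread("pics/wrist4.png")[145:275,205:435],None,fx=3.4,fy=4.5,interpolation=cv2.INTER_CUBIC))
```

```text
(no output)
```

View pics/w4c.png

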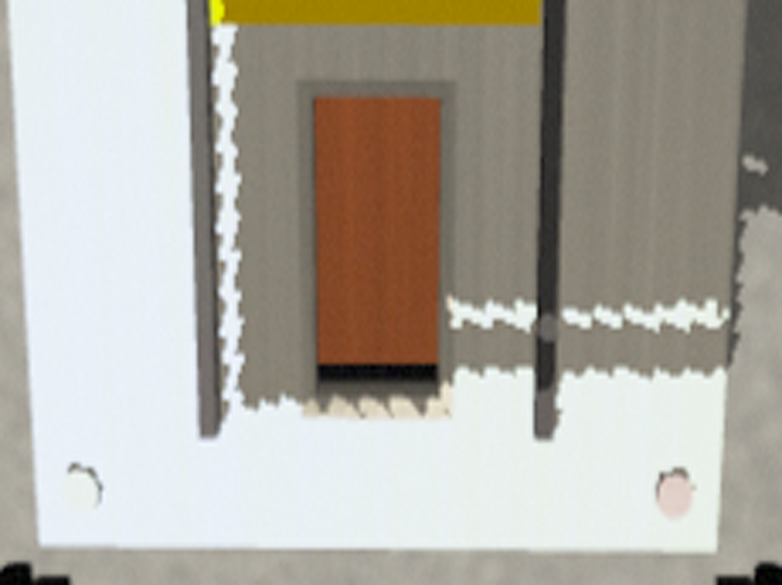

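Run:
```python
from h import *
s=r.read_state();K,T=cam("wrist",s)
f=lambda a:np.array([[205+x/3.4,145+y/4.5] for x,y in a])
H=ray(K,T,f([(297,80),(456,80),(452,417),(303,417)]),.075);print(np.round(H*1000,1),rect(H))
L=ray(K,T,f([(40,545),(718,550)]),.075);print(np.round(L*1000,1),np.linalg.norm(L[1]-L[0]))
m=L.mean(0)[:2];a=np.radians(107);print("hatch from lid edge",m+.05*np.array([np.cos(a),np.sin(a)]))
im=cv2.imread("pics/wrist4.png").astype(int);b,g,rr=im[...,0],im[...,1],im[...,2]
c=big((((rr>120)&(g>100)&(b<60))*255).astype(np.uint8),(255,40,375,160));q=rect(ray(K,T,c,.0795));print("plate",q)
hc=H.mean(0)[:2]*1000;print("open",(q[0]-hc)@[np.cos(a),np.sin(a)])
plan([.577,.2625,.2],9.1)
```

```text
[[ 501.6 -216.9   75. ]
 [ 532.9 -207.3   75. ]
 [ 548.7 -259.4   75. ]
 [ 517.8 -269.    75. ]] (array([ 525.2, -238.2]), array([32.7, 54.6]), np.float32(107.1))
[[ 468.  -308.    75. ]
 [ 611.9 -264.    75. ]] 0.15037221147949828
hatch from lid edge [ 0.5253321  -0.23819417]
plate (array([ 505.4, -175.1]), array([59.5, 66.7]), np.float32(16.9))
open 66.10284882185314
tcp [ 0.5359 -0.2576  0.1978] xax [-0.015  0.005 -1.   ] jaw 17.06 w 0.0868 F [ 0.2 -0.2 -0.9] t 8.32
spin needed 7.96
shift cm [-2.000e-02  1.918e+01 -4.852e+01]
```

```bash
python3 -m inch '[{"translation":[-1,0,0],"spin":8},{"translation":[0,1.2,-4.6],"spin":0},{"translation":[0,1.2,-4.6],"spin":0},{"translation":[0,1.2,-4.6],"spin":0},{"translation":[0,1.2,-4.6],"spin":0},{"translation":[0,1.2,-4.6],"spin":0},{"translation":[0,1.2,-4.6],"spin":0},{"translation":[0,1.2,-4.6],"spin":0},{"translation":[0,1.2,-4.6],"spin":0},{"translation":[0,1.2,-4.6],"spin":0},{"translation":[0,1.2,-2.5],"spin":0},{"translation":[0,0,0],"spin":0},{"translation":[0,0,0],"spin":0}]' 0; python3 -c "
from h import *
plan([.577,.2625,.2],9.1)
cv2.imwrite('pics/wrist5.png',optics.camera('wrist')[:,:,::-1])"
```

```text
time: 9.95
ee_pos: [0.5779, 0.2196, 0.2084]
eef_rot: [0.453, 0.545, -0.459, 0.535]
ft_force: [-0.6, -1.2, 0.5]
width: 0.0869
tcp [0.5779 0.2196 0.2084] xax [-0.017  0.003 -1.   ] jaw 9.62 w 0.0869 F [-0.6 -1.2  0.5] t 9.95
spin needed 0.52
shift cm [ 0.86  0.64 -4.24]
```

View pics/wrist5.png

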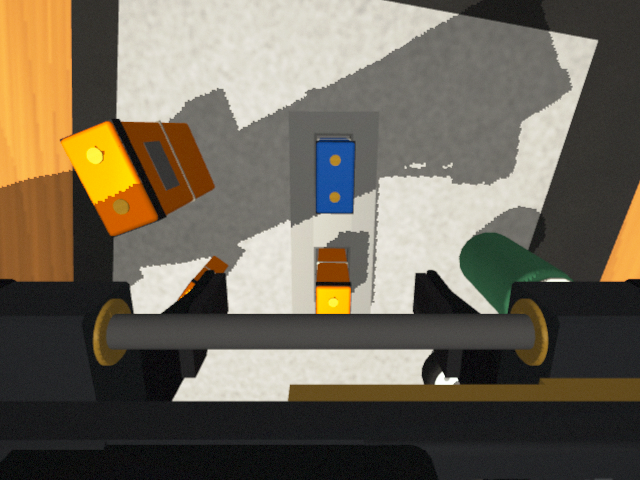

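Run:
```python
from h import *
s=r.read_state();K,T=cam("wrist",s)
im=cv2.imread("pics/wrist5.png").astype(int);b,g,rr=im[...,0],im[...,1],im[...,2]
m=(((b>110)&(rr<90))*255).astype(np.uint8);m=cv2.morphologyEx(m,cv2.MORPH_CLOSE,np.ones((9,9)))
c=big(m,(300,125,370,225));print(cv2.boundingRect(c),rect(ray(K,T,c,.106)))
plan([.578,.2628,.2],9.1)
```

```text
(317, 138, 38, 75) (array([579.3, 262.5]), array([23.6, 48.1]), np.float32(99.5))
tcp [0.5779 0.2196 0.2085] xax [-0.017  0.003 -1.   ] jaw 9.61 w 0.0872 F [-0.   0.4  0.7] t 10.0
spin needed 0.51
shift cm [ 0.86  0.75 -4.25]
```

```bash
python3 -m inch '[{"translation":[0,0.7,-4.2],"spin":0.2},{"translation":[2,0,0],"spin":0},{"translation":[3,0,0],"spin":0},{"translation":[1,0,0],"spin":0},{"translation":[0,0,0],"spin":0},{"translation":[0,0,0],"spin":0}]' 0; python3 -c "
from h import *
plan([.578,.2625,.09],9.4)"
```

```text
time: 10.75
ee_pos: [0.5789, 0.2555, 0.1484]
eef_rot: [0.457, 0.541, -0.463, 0.534]
ft_force: [1.1, -0.3, 0.3]
width: 0.0874
tcp [0.5789 0.2555 0.1484] xax [-0.013 -0.    -1.   ] jaw 8.87 w 0.0874 F [ 1.1 -0.3  0.3] t 10.75
spin needed -0.53
shift cm [ 5.84  0.09 -0.7 ]
```

```bash
python3 -m inch '[{"translation":[0.6,0,-0.8],"spin":-0.5},{"translation":[2,0,0],"spin":0},{"translation":[2,0,0],"spin":0},{"translation":[0.8,0,0],"spin":0},{"translation":[0,0,0],"spin":0},{"translation":[0,0,0],"spin":0}]' 0; python3 -c "
from h import *
plan([.578,.2625,.09],9.4)
cv2.imwrite('pics/wrist6.png',optics.camera('wrist')[:,:,::-1])"
```

```text
time: 11.5
ee_pos: [0.5771, 0.264, 0.0911]
eef_rot: [0.454, 0.543, -0.46, 0.536]
ft_force: [0.5, -0.4, 0.8]
width: 0.0872
tcp [0.5771 0.264  0.0911] xax [-0.013  0.    -1.   ] jaw 9.41 w 0.0872 F [ 0.5 -0.4  0.8] t 11.5
spin needed 0.01
shift cm [0.11 0.07 0.16]
```

View pics/wrist6.png

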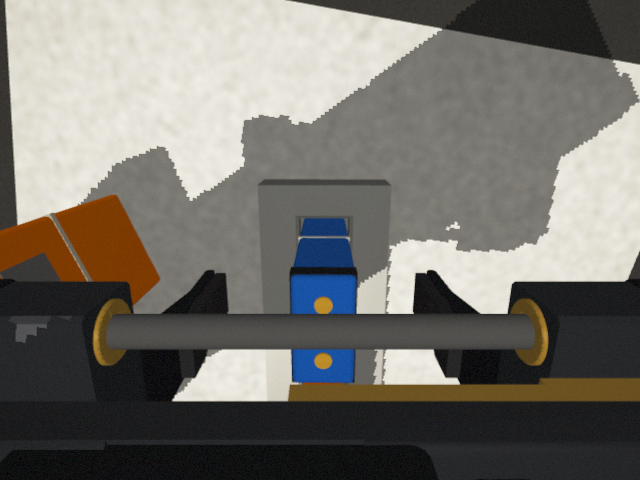

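```bash
python3 -m inch '[{"translation":[0,0,0.1],"spin":0},{"translation":[0,0,0],"spin":0},{"translation":[0,0,0],"spin":0},{"translation":[0,0,0],"spin":0},{"translation":[0,0,0],"spin":0},{"translation":[0,0,0],"spin":0},{"translation":[0,0,0],"spin":0},{"translation":[0,0,0],"spin":0},{"translation":[0,0,0],"spin":0},{"translation":[0,0,0],"spin":0},{"translation":[0,0,0],"spin":0}]' 1 35; python3 -c "
from h import *
plan([.578,.2625,.09],9.4)"
```

```text
time: 12.92
ee_pos: [0.578, 0.2631, 0.0925]
eef_rot: [0.455, 0.542, -0.46, 0.536]
ft_force: [-0.2, -0.2, 0.8]
width: 0.0248
tcp [0.578  0.2631 0.0925] xax [-0.011  0.001 -1.   ] jaw 9.39 w 0.0248 F [-0.2 -0.2  0.8] t 12.93
spin needed -0.01
shift cm [ 0.25 -0.01  0.06]
```

```bash
python3 -m inch '[{"translation":[-1,0,0],"spin":0},{"translation":[-2,0,0],"spin":0},{"translation":[-3,0,0],"spin":0},{"translation":[-4,0,0],"spin":0},{"translation":[-4,0,0],"spin":0},{"translation":[0,0,0],"spin":-7.5},{"translation":[0,0,0],"spin":0},{"translation":[0,0,0],"spin":0}]' ; python3 -c "
from h import *
plan([.524,-.237,.225],17)
for n in ['wrist','side']: cv2.imwrite(f'pics/{n}7.png',optics.camera(n)[:,:,::-1])"
```

```text
time: 13.92
ee_pos: [0.5792, 0.2638, 0.2456]
eef_rot: [0.42, 0.571, -0.422, 0.566]
ft_force: [0.0, 0.7, -2.0]
width: 0.0249
tcp [0.5792 0.2638 0.2456] xax [-0.007  0.003 -1.   ] jaw 16.91 w 0.0249 F [ 0.   0.7 -2. ] t 13.93
spin needed -0.09
shift cm [  1.95 -19.84  46.32]
```

View pics/wrist7.png

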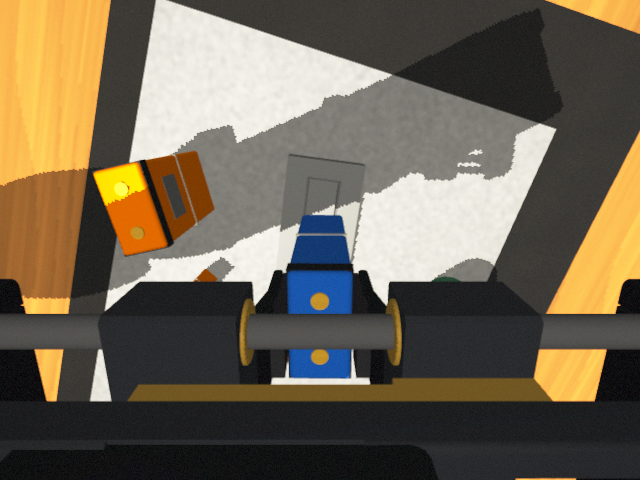

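View pics/side7.png

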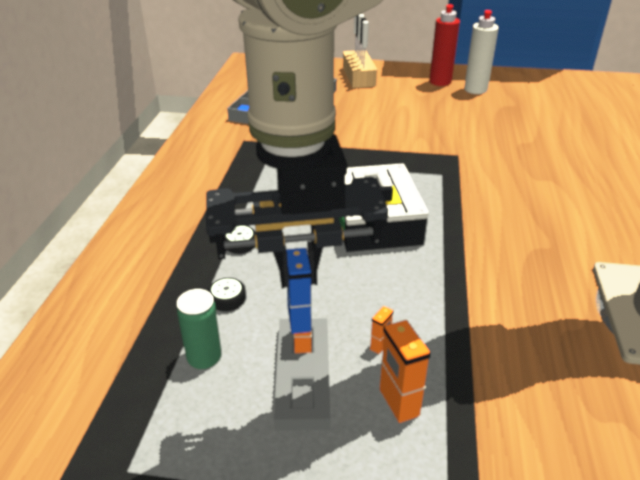

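```bash
python3 -m inch '[{"translation":[0,-1,2.3],"spin":0},{"translation":[0.1,-2,4.6],"spin":0},{"translation":[0.1,-2,4.6],"spin":0},{"translation":[0.1,-2,4.6],"spin":0},{"translation":[0.1,-2,4.6],"spin":0},{"translation":[0.1,-2,4.6],"spin":0},{"translation":[0.1,-2,4.6],"spin":0},{"translation":[0.1,-2,4.6],"spin":0},{"translation":[0.1,-2,4.6],"spin":0},{"translation":[0.1,-2,4.6],"spin":0},{"translation":[0,-1,2.3],"spin":0},{"translation":[0,0,0],"spin":0},{"translation":[0,0,0],"spin":0}]'; python3 -c "
from h import *
plan([.524,-.237,.205],17)
for n in ['wrist','side']: cv2.imwrite(f'pics/{n}8.png',optics.camera(n)[:,:,::-1])"
```

```text
time: 15.65
ee_pos: [0.5132, -0.2486, 0.2292]
eef_rot: [0.423, 0.571, -0.427, 0.559]
ft_force: [0.3, 1.4, -1.8]
width: 0.0248
tcp [ 0.5132 -0.2486  0.2292] xax [-0.017  0.006 -1.   ] jaw 16.12 w 0.0248 F [ 0.3  1.4 -1.8] t 15.65
spin needed -0.88
shift cm [ 2.41  1.39 -0.79]
```

View pics/wrist8.png

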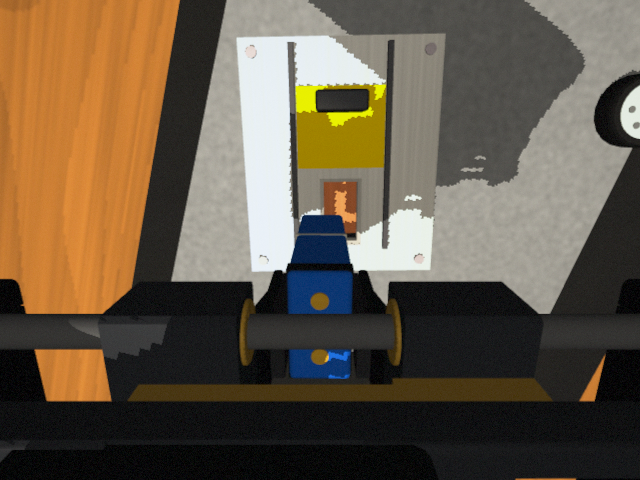

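Run:
```python
import cv2
cv2.imwrite("pics/w8c.png",cv2.resize(cv2.imread("pics/wrist8.png")[165:300,260:400],None,fx=5,fy=4.4,interpolation=cv2.INTER_CUBIC))
```

View pics/w8c.png

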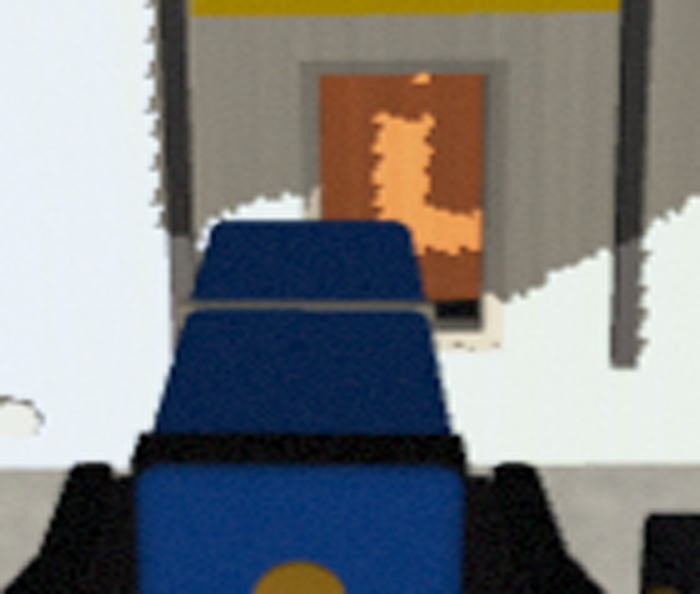

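```bash
cat > meas.py <<'E'
from h import *
def tool(uv,x):
    m=optics.camera_model("wrist");K=np.array(m["camera_matrix"]);T=np.array(m["tool_from_camera"])
    uv=np.atleast_2d(uv).astype(float);d=np.c_[uv,np.ones(len(uv))]@np.linalg.inv(K).T@T[:3,:3].T
    o=T[:3,3];return np.round((o+d*((x-o[0])/d[:,0])[:,None])*1000,1)
E
python3 - <<'E'
from meas import *
f=lambda a:np.array([[260+x/5,165+y/4.4] for x,y in a])
for n,p,x in [("bot",[(212,221),(412,221)],.0825),("line",[(192,306),(434,306)],.0375),("top",[(136,465),(465,465)],-.0135)]:
    print(n,tool(f(p),x).tolist())
s=r.read_state();K,T=cam("wrist",s)
print(np.round(ray(K,T,f([(302,62),(507,62),(500,348)]),.075)*1000,1))
E
```

```text
bot [[82.5, -10.7, -20.0], [82.5, 14.0, -20.0]]
line [[37.5, -10.6, -20.8], [37.5, 13.6, -20.8]]
top [[-13.5, -12.0, -21.8], [-13.5, 12.5, -21.8]]
[[ 502.2 -216.7   75. ]
 [ 533.3 -207.6   75. ]
 [ 548.6 -259.1   75. ]]
```

```bash
cat >> meas.py <<'E'
def pk(z,hx=.5253,hy=-.2381,off=(.0825,.0016,.0035)):
    s=r.read_state();M=R.from_quat(s["eef_rot"]).as_matrix();b=s["ee_pos"]+M@np.array(off)
    print("bottom",np.round(b,4),"shift cm",np.round(M.T@(np.array([hx,hy,z])-b)*100,2));plan(jaw=17.0)
E
python3 -c "
from meas import *
pk(.095)"
```

```text
bottom [ 0.5144 -0.2509  0.1468] shift cm [ 5.17  1.48 -0.88]
tcp [ 0.5133 -0.2484  0.2294] xax [-0.017  0.006 -1.   ] jaw 16.18 w 0.0248 F [-0.   0.4 -2.8] t 15.75
spin needed -0.82
```

```bash
python3 -m inch '[{"translation":[1,1.5,-0.9],"spin":-0.8},{"translation":[2,0,0],"spin":0},{"translation":[1.8,0,0],"spin":0},{"translation":[0,0,0],"spin":0},{"translation":[0,0,0],"spin":0}]'; python3 -c "
from meas import *
pk(.085)"
```

```text
time: 16.38
ee_pos: [0.5278, -0.2281, 0.1787]
eef_rot: [0.417, 0.576, -0.419, 0.564]
ft_force: [0.4, -0.2, -2.0]
width: 0.0246
bottom [ 0.5291 -0.2304  0.0962] shift cm [ 1.12 -0.58  0.64]
tcp [ 0.5278 -0.2281  0.1787] xax [-0.016  0.007 -1.   ] jaw 17.5 w 0.0246 F [ 0.4 -0.2 -2. ] t 16.38
spin needed 0.5
```

```bash
python3 -m inch '[{"translation":[0.2,-0.5,0.6],"spin":0.5},{"translation":[0,0,0],"spin":0},{"translation":[0,0,0],"spin":0}]'; python3 -c "
from meas import *
pk(.085)"
```

```text
time: 16.75
ee_pos: [0.5251, -0.2365, 0.1779]
eef_rot: [0.42, 0.573, -0.422, 0.563]
ft_force: [-0.2, -0.3, -1.6]
width: 0.0247
bottom [ 0.5265 -0.2389  0.0954] shift cm [ 1.04 -0.08 -0.1 ]
tcp [ 0.5251 -0.2365  0.1779] xax [-0.014  0.006 -1.   ] jaw 16.9 w 0.0247 F [-0.2 -0.3 -1.6] t 16.75
spin needed -0.1
```

```bash
python3 -m inch '[{"translation":[0.4,-0.1,-0.1],"spin":0},{"translation":[0.3,0,0],"spin":0},{"translation":[0,0,0],"spin":0},{"translation":[0,0,0],"spin":0}]'; python3 -c "
from meas import *
pk(.078)
for n in ['wrist','side']: cv2.imwrite(f'pics/{n}9.png',optics.camera(n)[:,:,::-1])
cv2.imwrite('pics/w9c.png',cv2.resize(cv2.imread('pics/wrist9.png')[165:300,260:400],None,fx=5,fy=4.4,interpolation=cv2.INTER_CUBIC))
cv2.imwrite('pics/s9c.png',cv2.resize(cv2.imread('pics/side9.png')[100:240,310:450],None,fx=4.2,fy=4.2,interpolation=cv2.INTER_CUBIC))"
```

```text
time: 17.25
ee_pos: [0.5237, -0.2357, 0.1706]
eef_rot: [0.42, 0.573, -0.422, 0.563]
ft_force: [-0.2, 0.4, -2.0]
width: 0.0251
bottom [ 0.5251 -0.2381  0.088 ] shift cm [1.   0.03 0.02]
tcp [ 0.5237 -0.2357  0.1706] xax [-0.014  0.006 -1.   ] jaw 16.9 w 0.0251 F [-0.2  0.4 -2. ] t 17.25
spin needed -0.1
```

View pics/w9c.png

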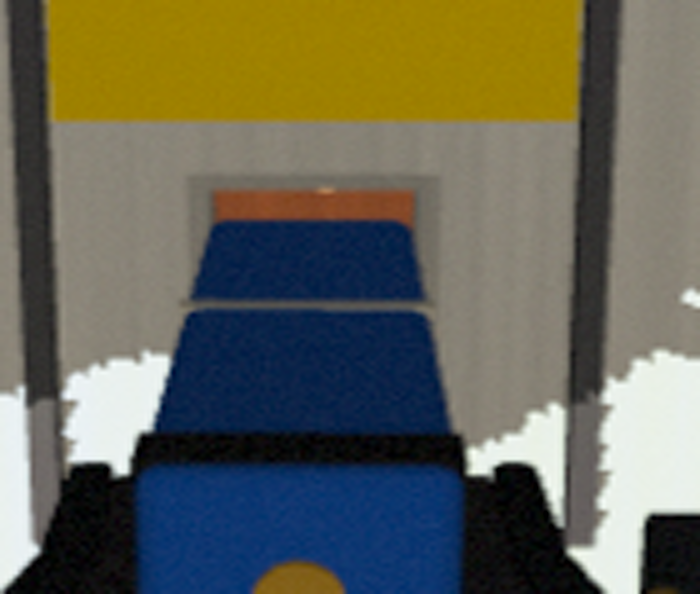

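View pics/s9c.png

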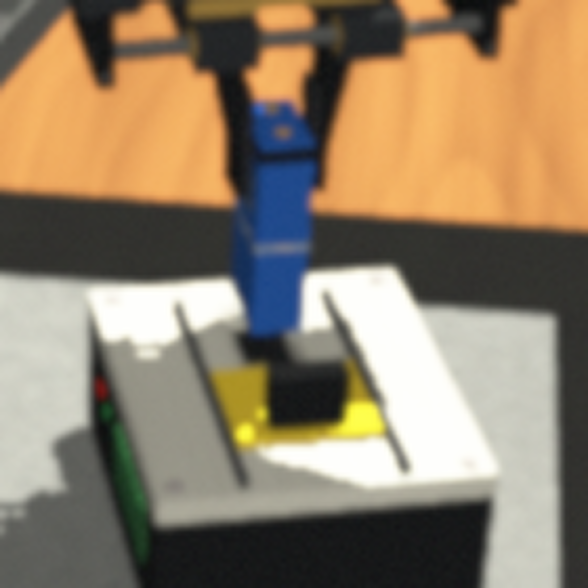

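```bash
python3 -m inch '[{"translation":[0.5,0.03,0.02],"spin":0},{"translation":[0.5,0,0],"spin":0},{"translation":[0.3,0,0],"spin":0},{"translation":[0,0,0],"spin":0}]'; python3 -c "
from meas import *
pk(.068)"
```

```text
time: 17.85
ee_pos: [0.5238, -0.2357, 0.1564]
eef_rot: [0.42, 0.573, -0.422, 0.563]
ft_force: [0.3, -0.2, -1.3]
width: 0.0248
bottom [ 0.5252 -0.2381  0.0739] shift cm [0.59 0.02 0.01]
tcp [ 0.5238 -0.2357  0.1564] xax [-0.014  0.006 -1.   ] jaw 16.91 w 0.0248 F [ 0.3 -0.2 -1.3] t 17.85
spin needed -0.09
```

```bash
python3 -m inch '[{"translation":[0.3,0,0],"spin":0},{"translation":[0.3,0,0],"spin":0},{"translation":[0.2,0,0],"spin":0},{"translation":[0,0,0],"spin":0}]'; python3 -c "
from meas import *
pk(.06)"
```

```text
time: 18.35
ee_pos: [0.5237, -0.2357, 0.148]
eef_rot: [0.42, 0.573, -0.422, 0.563]
ft_force: [0.4, -0.5, -1.3]
width: 0.0246
bottom [ 0.5252 -0.238   0.0654] shift cm [0.54 0.02 0.02]
tcp [ 0.5237 -0.2357  0.148 ] xax [-0.014  0.006 -1.   ] jaw 16.91 w 0.0246 F [ 0.4 -0.5 -1.3] t 18.35
spin needed -0.09
```

```bash
python3 -m inch '[{"translation":[0.5,0,0],"spin":0},{"translation":[0.5,0,0],"spin":0},{"translation":[0.5,0,0],"spin":0},{"translation":[0.5,0,0],"spin":0},{"translation":[0.2,0,0],"spin":0},{"translation":[0,0,0],"spin":0}]'; python3 -c "
from meas import *
pk(.03)"
```

```text
time: 19.1
ee_pos: [0.5233, -0.2355, 0.1242]
eef_rot: [0.42, 0.573, -0.422, 0.563]
ft_force: [0.2, -0.3, -2.7]
width: 0.0248
bottom [ 0.5247 -0.2379  0.0416] shift cm [1.16 0.06 0.05]
tcp [ 0.5233 -0.2355  0.1242] xax [-0.014  0.006 -1.   ] jaw 16.9 w 0.0248 F [ 0.2 -0.3 -2.7] t 19.1
spin needed -0.1
```

```bash
python3 -m inch '[{"translation":[0.2,0,0],"spin":0},{"translation":[0.2,0,0],"spin":0},{"translation":[0,0,0],"spin":0}]'; python3 -c "
from meas import *
pk(.03)";  python3 -m inch '[{"translation":[0.2,0,0],"spin":0},{"translation":[0,0,0],"spin":0}]';python3 -m inch '[{"translation":[0.2,0,0],"spin":0},{"translation":[0,0,0],"spin":0}]'; python3 -c "
from meas import *
pk(.03)"
```

```text
time: 19.48
ee_pos: [0.5234, -0.2356, 0.1202]
eef_rot: [0.42, 0.573, -0.422, 0.563]
ft_force: [0.6, 0.5, -3.2]
width: 0.0245
bottom [ 0.5249 -0.2379  0.0377] shift cm [0.77 0.05 0.03]
tcp [ 0.5234 -0.2356  0.1202] xax [-0.014  0.006 -1.   ] jaw 16.9 w 0.0245 F [ 0.6  0.5 -3.2] t 19.48
spin needed -0.1
time: 19.73
ee_pos: [0.5236, -0.2356, 0.1185]
eef_rot: [0.42, 0.573, -0.422, 0.563]
ft_force: [-0.3, 0.4, 0.3]
width: 0.0249
time: 19.98
ee_pos: [0.5237, -0.2355, 0.1169]
eef_rot: [0.42, 0.573, -0.422, 0.563]
ft_force: [-2.0, 1.4, 2.5]
width: 0.0247
bottom [ 0.5252 -0.238   0.0344] shift cm [0.44 0.01 0.02]
tcp [ 0.5237 -0.2355  0.1169] xax [-0.013  0.006 -1.   ] jaw 16.9 w 0.0247 F [-2.   1.4  2.5] t 19.98
spin needed -0.1
```

```bash
python3 -m inch '[{"translation":[0.15,0,0],"spin":0},{"translation":[0.15,0,0],"spin":0},{"translation":[0,0,0],"spin":0},{"translation":[0,0,0],"spin":0}]'; python3 -c "
from meas import *
pk(.03)
for n in ['wrist','side']: cv2.imwrite(f'pics/{n}10.png',optics.camera(n)[:,:,::-1])
cv2.imwrite('pics/w10c.png',cv2.resize(cv2.imread('pics/wrist10.png')[180:290,260:380],None,fx=5,fy=5,interpolation=cv2.INTER_CUBIC))
cv2.imwrite('pics/s10c.png',cv2.resize(cv2.imread('pics/side10.png')[120:220,330:430],None,fx=6,fy=6,interpolation=cv2.INTER_CUBIC))"
```

```text
time: 20.48
ee_pos: [0.5237, -0.2355, 0.1142]
eef_rot: [0.42, 0.573, -0.422, 0.563]
ft_force: [-1.6, 1.7, 3.7]
width: 0.0253
bottom [ 0.5252 -0.2379  0.0316] shift cm [0.16 0.   0.02]
tcp [ 0.5237 -0.2355  0.1142] xax [-0.013  0.005 -1.   ] jaw 16.91 w 0.0253 F [-1.6  1.7  3.7] t 20.48
spin needed -0.09
```

View pics/w10c.png

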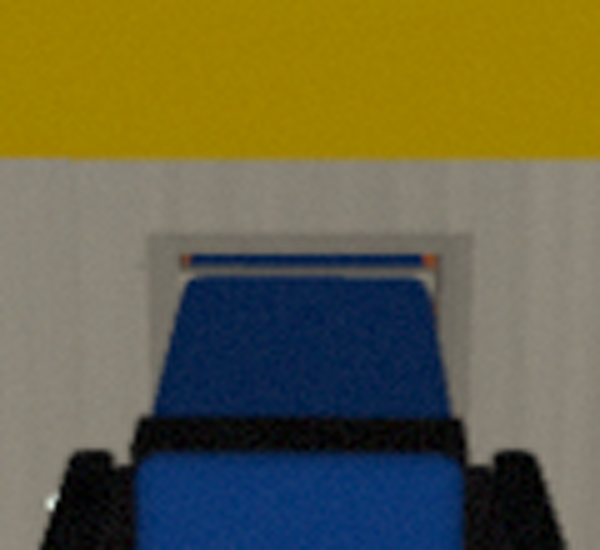

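View pics/s10c.png

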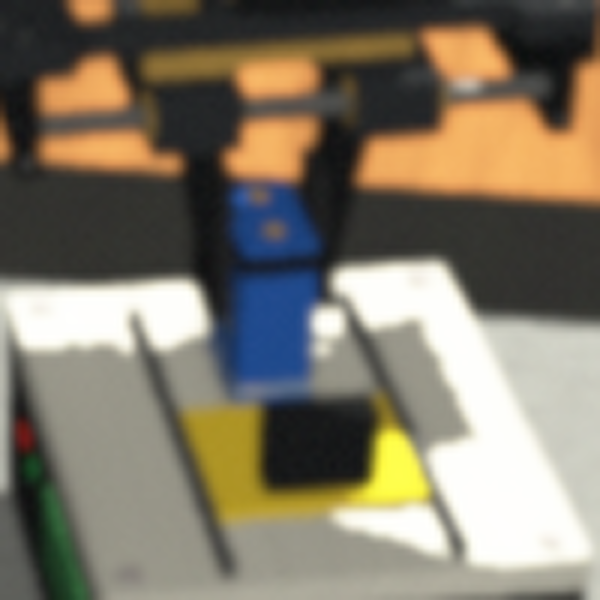

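```bash
python3 -m inch '[{"translation":[0.17,0,0],"spin":0},{"translation":[0,0,0],"spin":0},{"translation":[0,0,0],"spin":0},{"translation":[0,0,0],"spin":0}]'; python3 -c "
from meas import *
for i in range(6):
    im=optics.camera(['wrist','side'][i%2]);s=r.read_state();print(s['ee_pos'].round(4),s['ft_force'].round(1))
    n=['wrist','side'][i%2]; cv2.imwrite(f'pics/{n}11.png',im[:,:,::-1])
pk(.03)
cv2.imwrite('pics/w11c.png',cv2.resize(cv2.imread('pics/wrist11.png')[180:290,260:380],None,fx=5,fy=5,interpolation=cv2.INTER_CUBIC))
cv2.imwrite('pics/s11c.png',cv2.resize(cv2.imread('pics/side11.png')[140:210,340:410],None,fx=8,fy=8,interpolation=cv2.INTER_CUBIC))"
```

```text
time: 21.08
ee_pos: [0.5237, -0.2356, 0.1125]
eef_rot: [0.42, 0.573, -0.422, 0.563]
ft_force: [-2.1, 0.6, 3.3]
width: 0.0243
[ 0.5237 -0.2355  0.1125] [-2.5  0.8  4.4]
[ 0.5237 -0.2355  0.1125] [-1.2  2.   4.4]
[ 0.5237 -0.2355  0.1125] [-2.6  1.3  4.4]
[ 0.5237 -0.2355  0.1125] [-2.9  1.4  3.5]
[ 0.5237 -0.2355  0.1125] [-2.2 -0.2  4. ]
[ 0.5237 -0.2355  0.1125] [-1.2  0.9  2.8]
bottom [ 0.5252 -0.2379  0.03  ] shift cm [-0.    0.    0.02]
tcp [ 0.5237 -0.2355  0.1125] xax [-0.013  0.005 -1.   ] jaw 16.91 w 0.0247 F [-1.2  0.9  2.8] t 21.38
spin needed -0.09
```

View pics/w11c.png

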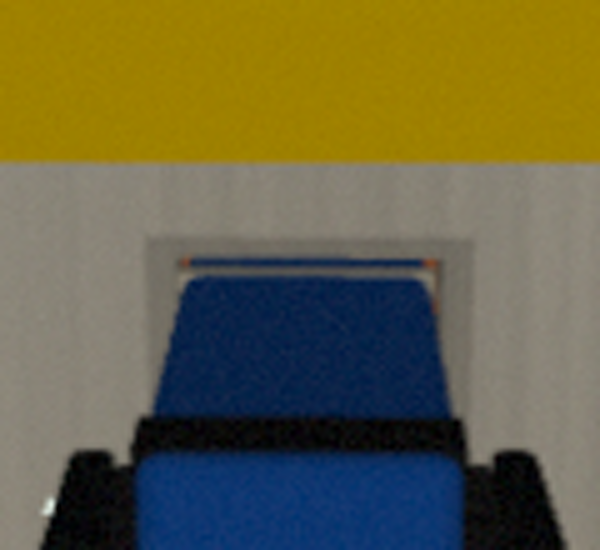

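View pics/s11c.png

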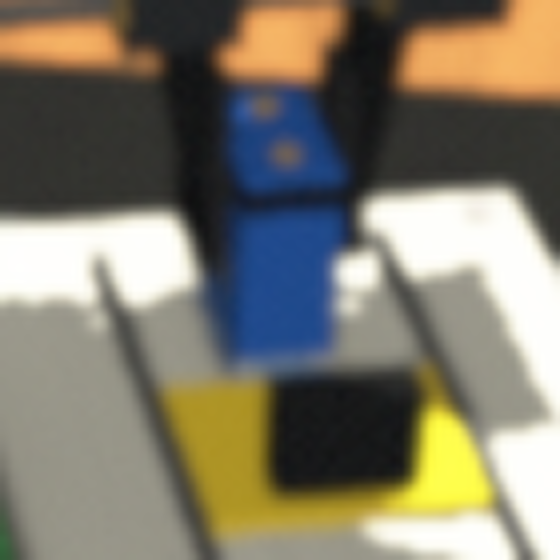

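Run:
```python
from meas import *
K,T=cam("side");a=np.radians(107);d=np.array([np.cos(a),np.sin(a)]);e=np.array([-d[1],d[0]])*-1
h=np.array([.5245,-.2375])
for z in (.073,.075,.077): print(z,proj(K,T,[*(h+.0235*d),z]))
print("plate near-edge corners pred",[proj(K,T,[*(h+(.066+.030)*d+k*.033*e),.0795]).round(1).tolist() for k in (-1,1)])
print("plate far-edge corners pred",[proj(K,T,[*(h+(.066-.030)*d+k*.033*e),.0795]).round(1).tolist() for k in (-1,1)])
im=cv2.imread("pics/side11.png").astype(int);b,g,rr=im[...,0],im[...,1],im[...,2]
print(np.round(im[178:192,371:381].mean(1)).tolist())
```

```text
0.073 [[375.38940127 185.54185979]]
0.075 [[375.44196337 184.66092488]]
0.077 [[375.49463171 183.77820926]]
plate near-edge corners pred [[[401.6, 201.5]], [[366.6, 204.5]]]
plate far-edge corners pred [[[393.7, 184.7]], [[360.1, 187.4]]]
[[141.0, 76.0, 35.0], [140.0, 75.0, 35.0], [140.0, 75.0, 34.0], [140.0, 74.0, 34.0], [140.0, 76.0, 37.0], [140.0, 83.0, 52.0], [138.0, 98.0, 76.0], [127.0, 104.0, 89.0], [103.0, 92.0, 82.0], [67.0, 70.0, 67.0], [37.0, 57.0, 61.0], [28.0, 56.0, 62.0], [26.0, 55.0, 61.0], [26.0, 54.0, 59.0]]
```

View pics/side11.png

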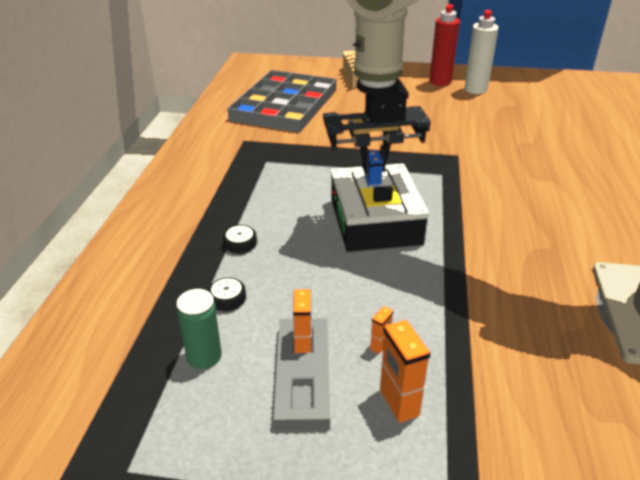

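The side picture shows the pack standing in the hatch at about (375,185). The orange pack, wheels and can are at the same pixels as at the start.

```bash
python3 -c "
from bench import close_job
print(close_job())"
```

```text
the job is handed in; nothing more can be done
None
```

The blue pack is in the tester, pressing the contact pad down and still gripped at 35 N. I handed the job in at about 21.4 s of the 51 s allowed.

- **Shutter:** I gripped its black block and slid it along to its end stop. The wrist picture put it 66 mm open, and the hatch was clear before I touched the pack.
- **Lift and insertion:** I lifted the pack out of the dock, turned it to match the hatch, and lowered it in upright, with no sign of touching the sides. The pad met it at the expected height.
- **Depth:** The TCP stood at z = 0.1125, which puts the pack bottom 30 mm above the bench and the white line level with the lid. The push on the pad was about 5.7 N, against the expected 6 N. The side camera put the line within about 0.5 mm of the lid's level once I allowed for its own small offset.
- **Grip:** The wrist pictures showed no slip of the pack in the gripper.
- **Other objects:** The orange pack, both wheels and the can looked unmoved in the last side picture.

**Disagreements:** The cameras' positions differed by 2–5 mm, within or just above their calibration. The tool also stayed tilted by about 0.8°, which I could not correct with the moves available. The pack itself came out within about 0.5° of upright in the wrist picture just before insertion.

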